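# Lock the bayonet cover onto the filter housing

### The job

Close the round filter housing with the cover that belongs to it, the one with two lugs: find the way in for its lugs, push it down against the spring, turn it clockwise as far as it goes and let it rise into its lock, so that it stays down level when let go. Leave the three-lug cover, the jar and the dish where they are.

Things in the scene. Friction and masses are not known exactly. Their poses are not given: they have to be found in the camera images.
- cover_grip (a point): Two-lug cover lying flat: dark steel disc 60 mm wide, 20 mm thick, on it a black grip bar 12 mm thick, 46 long, 28 tall. Two lugs (22 degrees wide, 6 mm thick, reaching 40 mm from the axis) stick out at its underside, one beyond each bar end. Point: middle of the bar, on the axis, 34 mm above the underside; z up, y along the bar. 0.10-0.21 kg
- other_grip (a point): Cover of another housing, to be left alone: same disc and bar, but three lugs 120 degrees apart, one of them beyond the bar's +y end; it does not fit. Point: middle of the bar, on the axis, 34 mm above the underside; y along the bar
- housing: Fixed round aluminium cup 102 mm wide (foot 109), a steel collar on top, an outlet stub at its -y side (to 74 mm from the axis). Origin on the axis at worktop level, z up. A cover let go in its lock rests with its underside 37 mm (grip point 71 mm) above this origin; let go short of it, the underside stays at 34 mm or pops up to 44 mm
- collar_top (a point): Centre of the collar's top, 50 mm above worktop; axes of the housing. Collar 10 mm thick, bore 64 mm. Two opposite notches, 34 degrees wide, reaching 43 mm from the axis, let the lugs in; elsewhere lugs rest on top. Their line is 0.52 rad anticlockwise (from above) of the y axis, give or take up to 0.4 rad: the collar's true angle is not given, feel or see it
- collar_under (a point): Centre of the collar's underside, 40 mm above worktop. With the cover's underside below 34 mm it can turn clockwise (from above) under the collar. Recesses 3 mm deep, 34 degrees wide, are centred 60 degrees clockwise of the notches. Stops end the turn 66 degrees clockwise of the notches' middle (lugs then wholly in the recesses) and 6 degrees anticlockwise
- pad (a joint): Spring-loaded pad, 26 mm wide, on the axis inside the housing: 0 = up, its top 44 mm above worktop, where it meets the cover's underside; 0.013 m = pressed down to its hard stop at 31 mm. It pushes back with about 4 N at first, 7.5 N in the lock (0.007), 10.5 N at the bottom
- jar: Closed white ointment jar with a blue lid, 50 mm across and 46 mm tall, a bystander. Origin at the centre of its underside
- dish: Low round pale clear-bottomed dish, 64 mm across and 15 mm tall, a bystander. Origin at the centre of its underside
Not all that is in view belongs to the job. What is shaped like the housing but yellow is not meant.

How it is judged (in metres and radians):
On the way:
1. the two-lug cover is pushed down through the notches, its lugs below the collar (z of cover_grip in the frame of housing between 0.06 and 0.069 m and horizontal distance between cover_grip and housing below 0.005 m), for 0.1 s.
At the end, for the whole second after the job is handed in: The two-lug cover rests in the housing, risen into its lock: grip point 69.3 to 73.5 mm above the housing's origin, within 4 mm of its axis, level to 0.06 rad, at rest (slower than 20 mm/s), let go (z of cover_grip in the frame of housing between 0.0693 and 0.0735 m and horizontal distance between cover_grip and housing below 0.004 m and angle between cover_grip's own z axis and vertical below 0.06 rad and linear speed of cover below 0.02 m/s); the robot touches nothing.
It fails at once if the three-lug cover is moved by more than 30 mm (distance of other_grip from where it was at the start of the episode above 0.03 m).
It fails at once if the jar is moved by more than 30 mm (distance of jar from where it was at the start of the episode above 0.03 m).
It fails at once if the dish is moved by more than 30 mm (distance of dish from where it was at the start of the episode above 0.03 m).
It also fails if it takes over 58 s, if anything falls off the work surface, if the arm or the gripper's body presses on something with over 40 N, if the wrist force passes 120 N, or if a joint passes its speed limit or range.

### The arm

A 7-joint arm with a two-finger parallel gripper is mounted at the origin on a cart in front of the work surface, level with it; the furniture and walls round the work are solid. World frame = base frame: x ahead of the robot, y to its left, z up, the work surface at z = 0. Lengths are in m, angles in degrees, forces in N, time in s.
With the tool pointing down it reaches from about 0.4 to 0.875 m from the base axis. Payload 4.4 kg.
Tool frame: the origin (TCP) lies midway between the tips of the shut fingers; the grasp point (between the pads) lies 19 mm behind it (env.grasp_offset is the distance from the TCP to the grasp point, in m); z points along the fingers, y is the direction in which the jaws open and shut (so a half turn about z gives the same grasp; the last joint's range is limited). The gripper opens to 85 mm and grips with 20 to 120 N. Pads are 22 mm wide; open, the fingers measure 114 mm over their backs; the gripper's body (76 mm by 85 mm) begins 54 mm behind the grasp point. The pads swing forward as they close: fully open they stand 13 mm farther back than shut.
Start: joints at [71.86, 36.005, 2.206, 86.941, -1.547, 57.084, -1.146], TCP at [0.161, -0.63, 0.231] pointing down, gripper open.
Joint ranges: [-175.42, 175.42], [-21.48, 121.26], [-71.46, 75.88], [10.55, 141.38], [-63.04, 243.04], [13.31, 113.54], [-168.57, 168.57]. Speed limits (degrees/s): [147.25, 147.25, 180, 180, 180, 180, 180].

### API

Orientations are given as a 3x3 rotation matrix whose columns are the frame's x, y, z axes.
In Python, from cell import env gives the robot as it stands.
- The arm moves only by the tool move_arm, never from a script. Its argument "series" is a list of rows, each an object of numbers: "tx", "ty", "tz": the shift along the tool's x, y, z in cm; "roll": the turn about the tool's z in rad; "gripper": the gripper's target within -1 to 1 (fully open at 1, half-way at 0, shut at -1). A call has 1 to 10 rows; each row is the pose to reach, as a shift and turn from the pose commanded when the call began, along the tool's axes at that moment; what a row does not reach only later rows make up. A row lasts 1/8 s, in which the tool goes at most 62.5 mm and 10.7 degrees, less where a joint would pass 70% of its speed; a pose out of reach is approached as far as the arm can. A call with a gripper value outside its range is refused whole. The fingers move at their own pace and stop on an object; "force" is the grip in N (left out, the last holds). Time passes only in rows, so rows that repeat a pose let the fingers close. It gives the time, the measured TCP pose, the force and the opening at its end, in the units of the state.
- env.observe(): the state, without advancing time (a new reading comes with each control period).
- env.camera(name): name is "scene" or "top" or "wrist"; returns the picture (420x560x3 uint8, red, green, blue); there is no depth.
- env.calibration(name): a dict with "fx", "fy", "cx", "cy" (pixels), "camera_from_world" (4x4, takes a point from world to camera coordinates). Camera axes: x right, y down, z forward; pixel columns grow to the right and rows downward; lengths in m; the calibration is good to about 2 mm. A picture is of the moment at which its call begins: read the wrist's pose just before it. calibration takes no time and is no camera call; for the wrist camera it gives the pose at the moment of the call.
- env.job_done(): hands the job in, once; it reports no verdict.
The state is a dict: "time_s": time; "joint_positions": joint angles; "qd": joint speeds; "joint_efforts": joint torques, N m; "ee_pos": TCP position; "tool_rot": TCP orientation; "wrist_force": force on the tool from outside, world axes, zero at the start; "torque": the same for the moment, N m; "width": finger opening in m.
Only numpy, scipy, OpenCV 4.12 (cv2) and the standard library are available. Lean on these libraries where they do the work, as an engineer would, in place of code of your own. Each camera call takes 0.05 s, during which the arm holds its last target.

## Working session

There is one attempt and no reset: what is moved stays moved. The work goes in short steps, Python scripts to look and compute and a tool call to move; the robot and the scene stay as the last step left them, time stands still between calls to the robot, and variables do not carry over. Pictures are saved under pics/ and viewed, and the job is handed in when it is done.

Besides the shell and the picture viewer there is one more tool, called after ">>>" as name(argument=value, ...) on one line, values as JSON. move_arm: Moves the arm, as the interface text tells. Its arguments: {"type":"object","properties":{"series":{"type":"array","items":{"type":"object","properties":{"tx":{"type":"number"},"ty":{"type":"number"},"tz":{"type":"number"},"roll":{"type":"number"},"gripper":{"type":"number"}}}},"force":{"type":"number"}},"required":["series"]}

```bash
ls; mkdir -p pics; python3 - <<'E'
from cell import env
import cv2
for n in ("scene","top"):
    im=env.camera(n); cv2.imwrite(f"pics/{n}0.png",im[:,:,::-1])
    c=env.calibration(n); print(n,c["fx"],c["fy"],c["cx"],c["cy"]); print(c["camera_from_world"])
s=env.observe(); print({k:(v.tolist() if hasattr(v,'tolist') else v) for k,v in s.items()}); print(env.grasp_offset)
E
```

```text
pics
scene 546.3031551720985 546.3031551720985 276.4315194257998 216.24221509432255
[[ 0.47139626 -0.88191142 -0.00422088 -0.32994052]
 [-0.5151633  -0.27147243 -0.81296341  0.30998321]
 [ 0.71581586  0.38540235 -0.58229948  1.44366599]
 [ 0.          0.          0.          1.        ]]
top 518.8311848852794 518.8311848852794 292.21646212359224 200.60656293192653
[[ 1.43195865e-02 -9.99889882e-01  3.89517571e-03 -1.26159766e-01]
 [-9.76660800e-01 -1.48216517e-02 -2.14275522e-01  5.40603478e-01]
 [ 2.14309660e-01 -7.35928558e-04 -9.76765493e-01  1.50703713e+00]
 [ 0.00000000e+00  0.00000000e+00  0.00000000e+00  1.00000000e+00]]
{'time_s': 0.1, 'joint_positions': [71.86015781677473, 36.05499970629576, 2.2008583527961187, 86.98789301628958, -1.5482705331465743, 57.08317334630772, -1.1476976073213725], 'qd': [0.02595602034978162, -0.16714073309426403, 0.029423867625081784, -0.12835738805084468, 0.033425923920499714, 0.031153450132298185, -0.03437452889923742], 'joint_efforts': [0.0026943173725157976, -56.45335793495178, 1.2302229925990105, -19.39741015434265, 0.011198244465049356, 0.005418170912889764, 1.7601962554181227e-05], 'ee_pos': [0.16123879860793824, -0.6291308081571401, 0.23047805311064104], 'tool_rot': [[0.9687181738402155, 0.2481631345617277, -0.00039788965293147593], [0.24816345267942502, -0.9687167920181293, 0.0016363423637288687], [2.0637462034109586e-05, -0.0016838962564256087, -0.9999985820327412]], 'wrist_force': [-0.4000100755424424, -0.06029816828719821, 0.3963623611437849], 'torque': [0.030253990031707957, 0.04725769005417666, -0.006246907551290397], 'width': 0.08525134666635724}
0.0187
```

View pics/scene0.png

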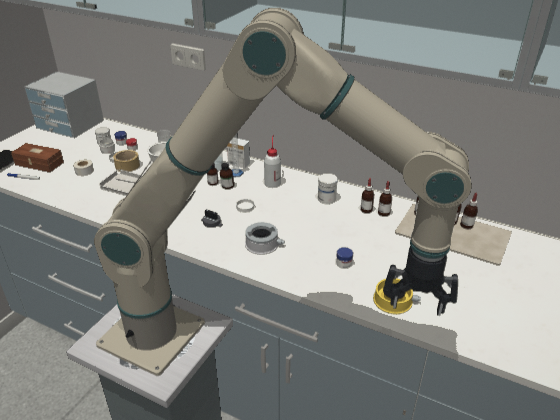

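View pics/top0.png

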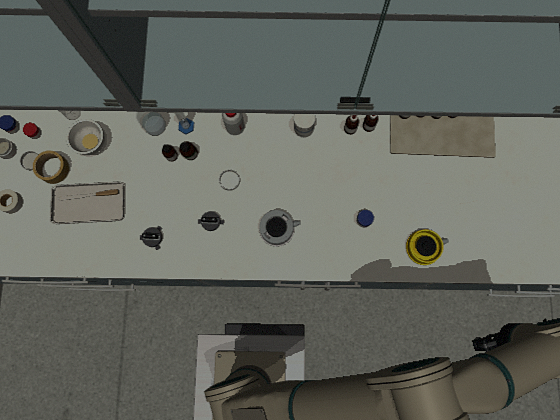

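Top view: two covers at about (151,237) and (210,221), the aluminium housing at (277,227), the jar at (365,218), the dish at (230,180) and the yellow decoy at (425,247). I'll enlarge the covers and the housing.

```bash
cat > h.py <<'E'
import numpy as np,cv2
from cell import env
def ray(n,u,v,z,c=None):
    c=c or env.calibration(n); T=np.array(c["camera_from_world"]);R=T[:3,:3];o=-R.T@T[:3,3]
    d=R.T@np.array([(u-c["cx"])/c["fx"],(v-c["cy"])/c["fy"],1]); return o+d*(z-o[2])/d[2]
def proj(n,p,c=None):
    c=c or env.calibration(n);T=np.array(c["camera_from_world"]);q=T[:3,:3]@np.array(p)+T[:3,3]
    return c["fx"]*q[0]/q[2]+c["cx"],c["fy"]*q[1]/q[2]+c["cy"]
E
python3 - <<'E'
from h import *
im=cv2.imread("pics/top0.png")
a=cv2.resize(im[185:265,120:310],None,fx=4.2,fy=4.2,interpolation=cv2.INTER_CUBIC); cv2.imwrite("pics/topz.png",a)
im=cv2.imread("pics/scene0.png")
a=cv2.resize(im[180:260,190:300],None,fx=7,fy=7,interpolation=cv2.INTER_CUBIC); cv2.imwrite("pics/scz.png",a)
print("cA",ray("top",151,236,.04),"cB",ray("top",210,220,.04),"H",ray("top",277,227,.045),"jar",ray("top",365,217,.046),"dish",ray("top",230,180,.01))
E
```

```text
cA [0.43114763 0.30484569 0.04      ] cB [0.48263729 0.12991795 0.04      ] H [ 0.46338292 -0.07353322  0.045     ] jar [ 0.49781312 -0.33900033  0.046     ] dish [0.6164014  0.07809602 0.01      ]
```

View pics/topz.png

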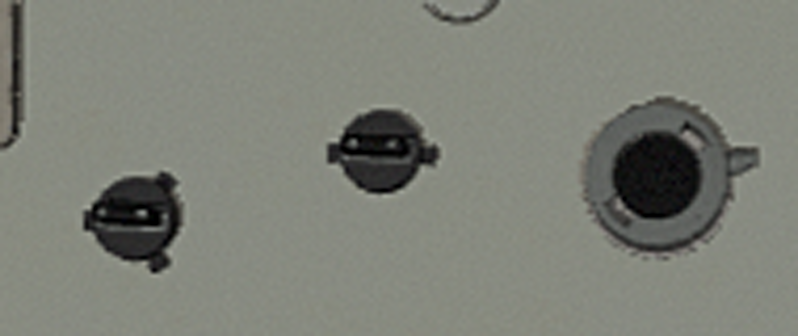

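View pics/scz.png

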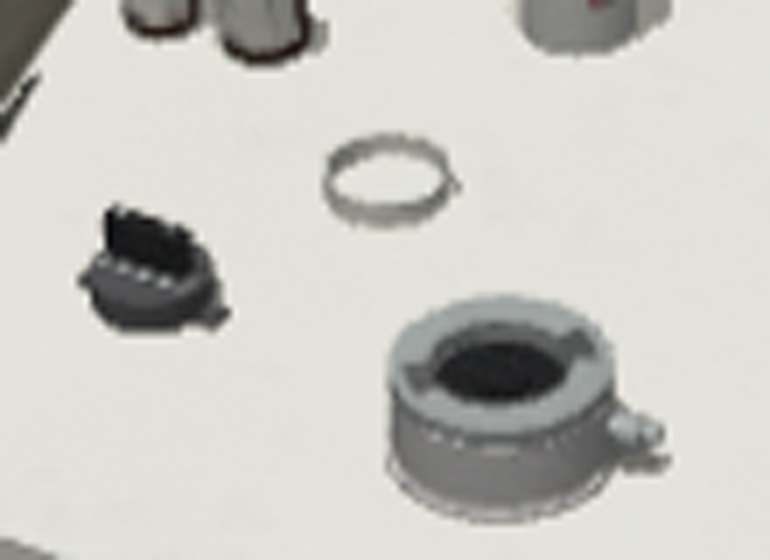

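```bash
cat >> h.py <<'E'
def plan(x,y,z,ang=None,verbose=True):
    """ang: desired world angle of tool y, deg (mod 180)"""
    s=env.observe();R=np.array(s["tool_rot"]);d=R.T@(np.array([x,y,z])-np.array(s["ee_pos"]))*100
    cur=np.degrees(np.arctan2(R[1,1],R[0,1])); roll=0
    if ang is not None: roll=-np.radians((ang-cur+90)%180-90)
    print("t=%.2f"%s["time_s"],"tx %.2f ty %.2f tz %.2f roll %.4f"%(*d,roll),"cur ang %.2f"%cur,"q",np.round(s["joint_positions"],1))
E
python3 - <<'E'
from h import *
s=env.observe();c=env.calibration("wrist");T=np.array(c["camera_from_world"]);o=-T[:3,:3].T@T[:3,3];R=np.array(s["tool_rot"])
print("cam in tool",R.T@(o-np.array(s["ee_pos"])),"\n",R.T@T[:3,:3].T,c["fx"],c["cx"],c["cy"])
plan(.42,-.35,.30,-40)
plan(.40,-.08,.30,0)
E
```

```text
cam in tool [ 7.36874648e-02 -9.78372366e-05 -1.41245350e-01] 
 [[ 6.32642598e-04 -9.56205480e-01 -2.92695540e-01]
 [ 9.99998035e-01  1.15485551e-03 -1.61135975e-03]
 [ 1.87881208e-03 -2.92693945e-01  9.56204332e-01]] 299.5556295331291 278.80561691694555 209.98153843757734
t=0.10 tx 31.99 ty -20.63 tz -6.92 roll -0.6219 cur ang -75.63 q [71.9 36.1  2.2 87.  -1.5 57.1 -1.1]
t=0.10 tx 36.76 ty -47.28 tz -6.87 roll -1.3200 cur ang -75.63 q [71.9 36.1  2.2 87.  -1.5 57.1 -1.1]
```

>>> move_arm(series=[{"tx": 32,"ty": -20.6,"tz": -7,"roll": -0.62,"gripper": 1},{"tx": 32,"ty": -20.6,"tz": -7,"roll": -0.62,"gripper": 1},{"tx": 32,"ty": -20.6,"tz": -7,"roll": -0.62,"gripper": 1},{"tx": 32,"ty": -20.6,"tz": -7,"roll": -0.62,"gripper": 1},{"tx": 32,"ty": -20.6,"tz": -7,"roll": -0.62,"gripper": 1},{"tx": 32,"ty": -20.6,"tz": -7,"roll": -0.62,"gripper": 1},{"tx": 38,"ty": -46,"tz": -7,"roll": -1.32,"gripper": 1},{"tx": 38,"ty": -46,"tz": -7,"roll": -1.32,"gripper": 1},{"tx": 38,"ty": -46,"tz": -7,"roll": -1.32,"gripper": 1},{"tx": 38,"ty": -46,"tz": -7,"roll": -1.32,"gripper": 1}])

```text
time_s: 1.35
ee_pos: [0.4147, -0.1074, 0.3011]
tool_rot: [[-0.005, 1.0, 0.0], [1.0, 0.005, -0.0], [-0.0, 0.0, -1.0]]
wrist_force: [1.7, 0.2, 0.4]
width: 0.0855
```

```bash
python3 - <<'E'
from h import *
plan(.455,-.075,.23,0)
E
```

```text
t=1.35 tx 3.22 ty 4.04 tz 7.11 roll 0.0047 cur ang 0.27 q [ 30.7  13.8 -24.7 114.    7.1  53.6   2.7]
```

>>> move_arm(series=[{"tx": 2,"ty": 4,"tz": 7,"gripper": 1},{"tx": 2,"ty": 4,"tz": 7,"gripper": 1},{"tx": 2,"ty": 4,"tz": 7,"gripper": 1},{"tx": 2,"ty": 4,"tz": 7,"gripper": 1}])

```text
invalid input
```

```bash
python3 - <<'E'
from h import *
import pickle
s=env.observe();c=env.calibration("wrist")
im=env.camera("wrist");cv2.imwrite("pics/w1.png",im[:,:,::-1]);pickle.dump(c,open("w1.pkl","wb"))
print(s["ee_pos"],s["qd"])
print(proj("wrist",(.463,-.0735,.05),c))
E
```

```text
[ 0.41468949 -0.10738846  0.30113753] [-38.10447692 -11.80727452 -28.1702858   17.86273009   2.78787005
  -4.91170686  -5.98787624]
(np.float64(317.0501207483999), np.float64(151.87516693933304))
```

View pics/w1.png

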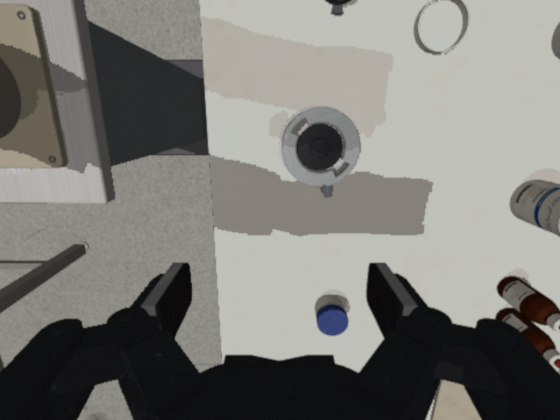

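The wrist view shows the housing at (320,147) with notches near (299,126) and (351,160). The move was refused, probably for a missing field, so I'll resend it with all the fields.

>>> move_arm(series=[{"tx": 2,"ty": 4,"tz": 7,"roll": 0,"gripper": 1},{"tx": 2,"ty": 4,"tz": 7,"roll": 0,"gripper": 1},{"tx": 2,"ty": 4,"tz": 7,"roll": 0,"gripper": 1},{"tx": 2,"ty": 4,"tz": 7,"roll": 0,"gripper": 1}])

```text
time_s: 1.9
ee_pos: [0.4549, -0.0903, 0.2319]
tool_rot: [[0.002, 1.0, 0.0], [1.0, -0.002, -0.001], [-0.001, 0.0, -1.0]]
wrist_force: [0.2, -0.4, 0.1]
width: 0.0854
```

```bash
python3 - <<'E'
from h import *
import pickle
s=env.observe();c=env.calibration("wrist")
im=env.camera("wrist");cv2.imwrite("pics/w2.png",im[:,:,::-1]);pickle.dump(c,open("w2.pkl","wb"))
print(s["ee_pos"],s["qd"])
u,v=proj("wrist",(.463,-.0735,.05),c);print(u,v)
a=im[max(0,int(v)-75):int(v)+75,int(u)-90:int(u)+90,::-1];cv2.imwrite("pics/w2z.png",cv2.resize(a,None,fx=4,fy=4,interpolation=cv2.INTER_CUBIC));print(max(0,int(v)-75),int(u)-90)
E
```

```text
[ 0.45488386 -0.09031927  0.2319253 ] [ 0.48468696 -0.85554297 -0.20622977 -0.05690951  0.06421776 -0.33259293
 -0.2977994 ]
287.13556706362345 174.18158719448928
99 197
```

View pics/w2z.png

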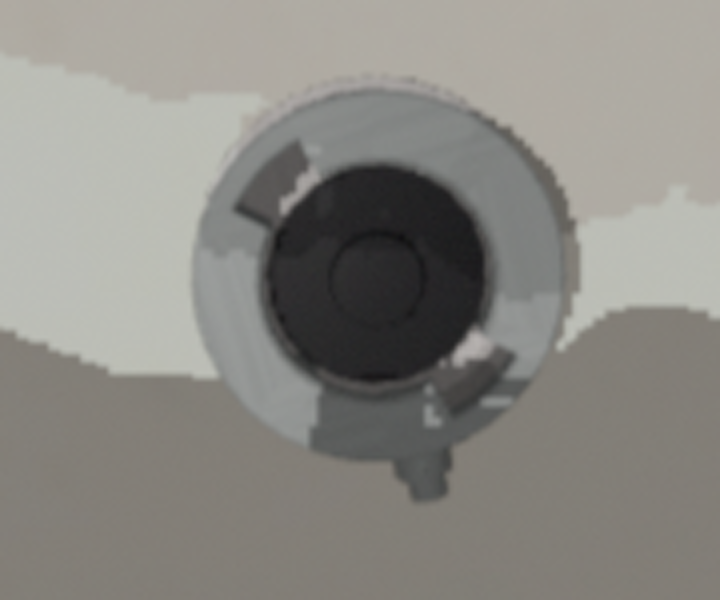

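```bash
python3 - <<'E'
from h import *
import pickle
c=pickle.load(open("w2.pkl","rb"))
f=lambda a,b,z=.05: ray("wrist",197+(a+.5)/4-.5,99+(b+.5)/4-.5,z,c)
P={k:f(*k) for k in [(300,141),(236,210),(514,354),(453,415),(193,275),(562,275),(377,90),(377,460)]}
for k in P: print(k,P[k][:2].round(4))
L=list(P.values()); O=[L[i] for i in range(4,8)]
C1=np.array([(L[4][0]+L[5][0])/2,(L[6][1]+L[7][1])/2]); C2=sum(L[:4])[:2]/4
print(C1,C2,"outer d",L[5][0]-L[4][0],L[6][1]-L[7][1])
for C in(C1,C2):
  print([ (round(np.hypot(*(p[:2]-C))*1e3,1),round(np.degrees(np.arctan2(*(p[:2]-C)[::-1])),1)) for p in L[:4]])
st=f(425,495,.02); print("stub",st, np.degrees(np.arctan2(*(st[:2]-C1)[::-1])))
# pixel outer edge fit
im=cv2.imread("pics/w2.png"); 
# cover in top view by mask
t=cv2.imread("pics/top0.png"); g=t.max(2)
m=(g<75).astype(np.uint8); m2=np.zeros_like(m); m2[205:240,190:230]=m[205:240,190:230]
n,l,s,ce=cv2.connectedComponentsWithStats(m2); i=1+np.argmax(s[1:,4]); print(s[i],ce[i],ray("top",*ce[i],.018))
plan(.480,.130-.02,.23,0)
E
```

```text
(300, 141) [ 0.4465 -0.0309]
(236, 210) [ 0.4293 -0.0487]
(514, 354) [ 0.505  -0.0879]
(453, 415) [ 0.4887 -0.1053]
(193, 275) [ 0.4173 -0.066 ]
(562, 275) [ 0.517  -0.0661]
(377, 90) [ 0.4665 -0.0182]
(377, 460) [ 0.4676 -0.1185]
[ 0.46712386 -0.06834855] [ 0.46735077 -0.06823317] outer d 0.09970662928166901 0.10038434356159295
[(np.float64(42.7), np.float64(118.9)), (np.float64(42.6), np.float64(152.6)), (np.float64(42.6), np.float64(-27.3)), (np.float64(42.8), np.float64(-59.8))]
[(np.float64(42.8), np.float64(119.3)), (np.float64(42.8), np.float64(152.9)), (np.float64(42.5), np.float64(-27.6)), (np.float64(42.8), np.float64(-60.1))]
stub [ 0.48392962 -0.13956992  0.02      ] -76.72305957404191
[198 211  26  20 318] [210.31446541 220.66666667] [0.48449326 0.13236143 0.018     ]
t=1.95 tx 20.04 ty 2.46 tz 0.20 roll -0.0016 cur ang -0.09 q [ 25.1  22.1 -23.5 115.1  12.3  45.1  -5.7]
```

Both notches are clear: all four outer corners come out at a radius of 42.7 mm (43 given), with a line at 136.1° (46° anticlockwise of world y). The housing centre is (0.467,-0.068). Next I'll view the cover from the same relative pose, so any camera bias cancels.

>>> move_arm(series=[{"tx": 20,"ty": 2.5,"tz": 0,"roll": 0,"gripper": 1},{"tx": 20,"ty": 2.5,"tz": 0,"roll": 0,"gripper": 1},{"tx": 20,"ty": 2.5,"tz": 0,"roll": 0,"gripper": 1},{"tx": 20,"ty": 2.5,"tz": 0,"roll": 0,"gripper": 1},{"tx": 20,"ty": 2.5,"tz": 0,"roll": 0,"gripper": 1},{"tx": 20,"ty": 2.5,"tz": 0,"roll": 0,"gripper": 1}])

```text
time_s: 2.7
ee_pos: [0.4801, 0.1081, 0.2314]
tool_rot: [[0.003, 1.0, 0.0], [1.0, -0.003, -0.002], [-0.002, 0.0, -1.0]]
wrist_force: [-0.0, -0.4, 0.2]
width: 0.0854
```

```bash
python3 - <<'E'
from h import *
import pickle
s=env.observe();c=env.calibration("wrist")
im=env.camera("wrist");cv2.imwrite("pics/w3.png",im[:,:,::-1]);pickle.dump(c,open("w3.pkl","wb"))
print(s["ee_pos"],s["qd"])
u,v=proj("wrist",(.4845,.1324,.018),c);print(u,v)
a=im[max(0,int(v)-75):int(v)+75,int(u)-90:int(u)+90,::-1];cv2.imwrite("pics/w3z.png",cv2.resize(a,None,fx=4,fy=4,interpolation=cv2.INTER_CUBIC));print(max(0,int(v)-75),int(u)-90)
E
```

```text
[0.48008321 0.10809213 0.23139701] [ 0.49344878  0.12362031  0.00497549  0.08827869 -0.19425062 -0.15144173
 -0.22556285]
283.3456307066955 162.93846653480927
87 193
```

View pics/w3z.png

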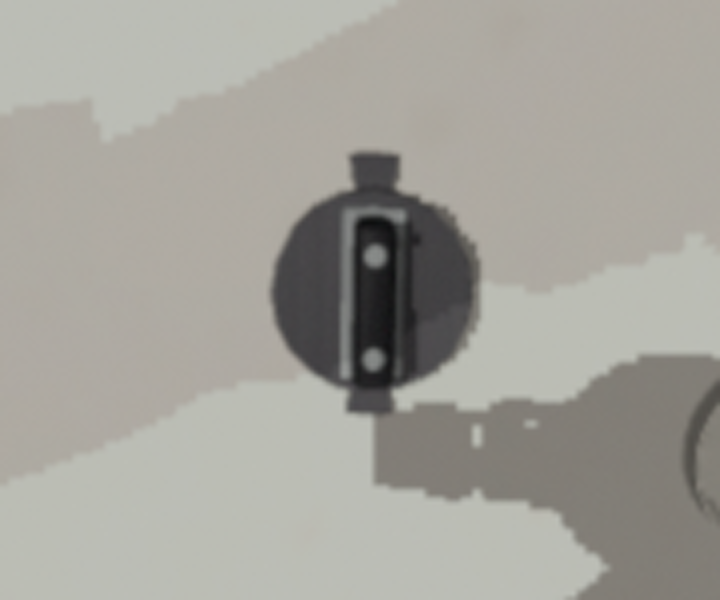

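```bash
python3 - <<'E'
from h import *
import pickle
c=pickle.load(open("w3.pkl","rb"))
f=lambda a,b,z: ray("wrist",193+(a+.5)/4-.5,87+(b+.5)/4-.5,z,c)
a=f(374.5,153,.006);b=f(369.5,412,.006);print("lug",a,b,(a+b)/2,np.hypot(*(a-b)[:2]),np.degrees(np.arctan2(*(a-b)[1::-1])))
a=f(375.5,256,.048);b=f(373,360,.048);print("rivets",a,b,(a+b)/2,np.degrees(np.arctan2(*(a-b)[1::-1])))
a=f(376,216,.048);b=f(374,386,.048);print("bar",a,b,(a+b)/2,np.hypot(*(a-b)[:2]))
a=f(272,285,.02);b=f(477,285,.02);print("disc x",a,b,(a+b)/2)
plan(.4845,.1324,.12,1); plan(.4845,.1324,.034-.0187,1)
E
```

```text
lug [0.48801847 0.17539345 0.006     ] [0.48680579 0.09730716 0.006     ] [0.48741213 0.1363503  0.006     ] 0.0780956975021665 89.11027053970366
rivets [0.4874084  0.14978482 0.048     ] [0.48685792 0.12169987 0.048     ] [0.48713316 0.13574234 0.048     ] 88.87710138465128
bar [0.48749078 0.1602159  0.048     ] [0.4871638  0.11445041 0.048     ] [0.48732729 0.13733316 0.048     ] 0.04576666084803134
disc x [0.45791256 0.13866075 0.02      ] [0.51779557 0.13849753 0.02      ] [0.48785406 0.13857914 0.02      ]
t=2.75 tx 2.45 ty 0.43 tz 11.13 roll -0.0212 cur ang -0.21 q [  1.5  24.7 -24.5 111.1  13.7  47.1 -30.6]
t=2.75 tx 2.47 ty 0.43 tz 21.60 roll -0.0212 cur ang -0.21 q [  1.5  24.7 -24.5 111.1  13.7  47.1 -30.6]
```

>>> move_arm(series=[{"tx": 2.85,"ty": 0.72,"tz": 6,"roll": 0.014,"gripper": 1},{"tx": 2.85,"ty": 0.72,"tz": 12,"roll": 0.014,"gripper": 1},{"tx": 2.85,"ty": 0.72,"tz": 16,"roll": 0.014,"gripper": 1},{"tx": 2.85,"ty": 0.72,"tz": 16,"roll": 0.014,"gripper": 1},{"tx": 2.85,"ty": 0.72,"tz": 16,"roll": 0.014,"gripper": 1}])

```text
time_s: 3.38
ee_pos: [0.4883, 0.1386, 0.0725]
tool_rot: [[0.016, 1.0, 0.002], [1.0, -0.016, 0.0], [0.0, 0.002, -1.0]]
wrist_force: [0.0, 0.8, 0.9]
width: 0.0855
```

```bash
python3 - <<'E'
from h import *
im=env.camera("wrist");cv2.imwrite("pics/w4.png",im[:,:,::-1])
plan(.4873,.1365,.022,-1.0)
E
```

```text
t=3.42 tx -0.25 ty -0.16 tz 5.10 roll 0.0021 cur ang -0.88 q [ -8.1  39.6 -16.3 116.8  23.6  26.5 -43.1]
```

View pics/w4.png

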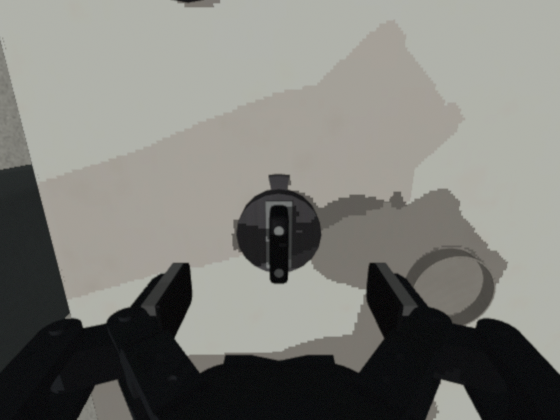

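The bar (279) lies midway between the pads (190 and 367). Going down.

>>> move_arm(series=[{"tx": -0.2,"ty": -0.1,"tz": 2.5,"roll": 0,"gripper": 1},{"tx": -0.2,"ty": -0.1,"tz": 5,"roll": 0,"gripper": 1},{"tx": -0.2,"ty": -0.1,"tz": 5,"roll": 0,"gripper": 1},{"tx": -0.2,"ty": -0.1,"tz": 5,"roll": 0,"gripper": 1}])

```text
time_s: 3.92
ee_pos: [0.4875, 0.1375, 0.0228]
tool_rot: [[0.014, 1.0, 0.003], [1.0, -0.014, 0.001], [0.001, 0.003, -1.0]]
wrist_force: [0.4, -0.5, 0.2]
width: 0.0857
```

```bash
python3 - <<'E'
from h import *
plan(.4873,.1365,.022,-1.0)
E
```

```text
t=3.92 tx -0.10 ty -0.02 tz 0.08 roll 0.0031 cur ang -0.82 q [-10.7  44.6 -12.4 118.1  26.4  19.8 -45.4]
```

>>> move_arm(force=60, series=[{"tx": -0.1,"ty": 0,"tz": 0,"roll": 0,"gripper": 0},{"tx": -0.1,"ty": 0,"tz": 0,"roll": 0,"gripper": -1},{"tx": -0.1,"ty": 0,"tz": 0,"roll": 0,"gripper": -1},{"tx": -0.1,"ty": 0,"tz": 0,"roll": 0,"gripper": -1},{"tx": -0.1,"ty": 0,"tz": 0,"roll": 0,"gripper": -1},{"tx": -0.1,"ty": 0,"tz": 0,"roll": 0,"gripper": -1}])

```text
time_s: 4.68
ee_pos: [0.4867, 0.1363, 0.0215]
tool_rot: [[0.014, 1.0, 0.001], [1.0, -0.014, 0.0], [0.0, 0.001, -1.0]]
wrist_force: [0.8, -0.5, 4.9]
width: 0.011
```

```bash
python3 - <<'E'
from h import *
im=env.camera("wrist");cv2.imwrite("pics/w5.png",im[:,:,::-1])
s=env.observe();print(s["width"],s["ee_pos"],s["wrist_force"])
E
```

```text
0.010502941002212612 [0.48662945 0.13625745 0.02145444] [ 1.03995975 -1.35194074  5.489323  ]
```

View pics/w5.png

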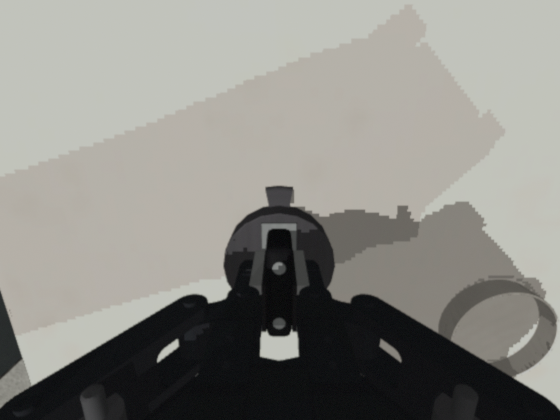

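The bar is gripped (opening about 11 mm). Lifting now, then a check.

>>> move_arm(series=[{"tx": 0,"ty": 0,"tz": -3,"roll": 0,"gripper": -1},{"tx": 0,"ty": 0,"tz": -7,"roll": 0,"gripper": -1},{"tx": 0,"ty": 0,"tz": -11,"roll": 0,"gripper": -1},{"tx": 0,"ty": 0,"tz": -13,"roll": 0,"gripper": -1},{"tx": 0,"ty": 0,"tz": -13,"roll": 0,"gripper": -1},{"tx": 0,"ty": 0,"tz": -13,"roll": 0,"gripper": -1}])

```text
time_s: 5.48
ee_pos: [0.4853, 0.1357, 0.15]
tool_rot: [[0.014, 1.0, -0.002], [1.0, -0.014, -0.001], [-0.001, -0.002, -1.0]]
wrist_force: [-0.1, -0.2, -2.9]
width: 0.0113
```

```bash
python3 - <<'E'
from h import *
import pickle
s=env.observe();c=env.calibration("wrist")
im=env.camera("wrist");cv2.imwrite("pics/w6.png",im[:,:,::-1])
pickle.dump((s,c),open("w6.pkl","wb"))
print(s["width"],s["ee_pos"],s["wrist_force"])
plan(.467,-.068,.15,-1+47.1)
E
```

```text
0.011317711942558923 [0.48533985 0.1356807  0.15001184] [-0.09926034 -0.19862896 -2.92513097]
t=5.53 tx -20.39 ty -1.54 tz 0.00 roll -0.8186 cur ang -0.80 q [ -3.8  32.4 -21.9 114.2  19.3  37.1 -39. ]
```

View pics/w6.png

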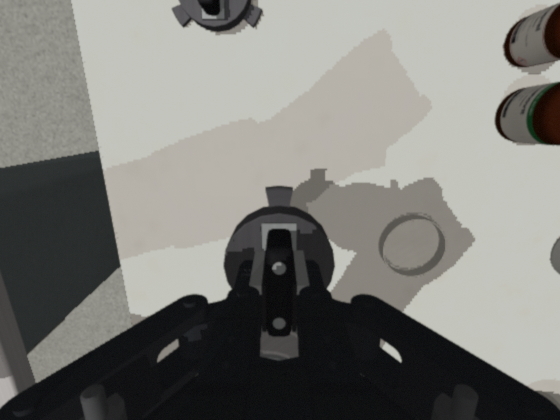

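```bash
python3 - <<'E'
from h import *
import pickle
s,c=pickle.load(open("w6.pkl","rb")); R=np.array(s["tool_rot"])
z=s["ee_pos"][2]-.0155
for u,v,zz in[(279,187,z),(265.5,188,z),(293,188,z)]:
  print(R.T@(ray("wrist",u,v,zz,c)-np.array(s["ee_pos"]))*1e3)
# disc top rim: topmost and sides
z=s["ee_pos"][2]-.0015
for u,v in[(279,207),(224,262),(334,262)]: print("disc",R.T@(ray("wrist",u,v,z,c)-np.array(s["ee_pos"]))*1e3)
# rivets z=+.0265
for u,v in[(279,268),(279,324)]: print("rivet",R.T@(ray("wrist",u,v,s["ee_pos"][2]+.0265,c)-np.array(s["ee_pos"]))*1e3)
E
```

```text
[39.68592501 -0.92226312 15.46868729]
[39.13138516 -8.14310034 15.48451313]
[39.14791541  6.56525902 15.45321131]
disc [32.65700117 -0.92270886  1.47455219]
disc [  2.45799531 -29.83406645   1.56140419]
disc [ 2.56044523 28.00899283  1.43827317]
rivet [ 13.8290422   -0.91983808 -26.50972164]
rivet [-14.35317716  -0.8976103  -26.48611083]
```

>>> move_arm(series=[{"tx": -20.4,"ty": -1.6,"tz": 0,"roll": -0.82,"gripper": -1},{"tx": -20.4,"ty": -1.6,"tz": 0,"roll": -0.82,"gripper": -1},{"tx": -20.4,"ty": -1.6,"tz": 0,"roll": -0.82,"gripper": -1},{"tx": -20.4,"ty": -1.6,"tz": 0,"roll": -0.82,"gripper": -1},{"tx": -20.4,"ty": -1.6,"tz": 0,"roll": -0.82,"gripper": -1},{"tx": -20.4,"ty": -1.6,"tz": 0,"roll": -0.82,"gripper": -1},{"tx": -20.4,"ty": -1.6,"tz": 0,"roll": -0.82,"gripper": -1},{"tx": -20.4,"ty": -1.6,"tz": 0,"roll": -0.82,"gripper": -1}])

```text
time_s: 6.52
ee_pos: [0.4673, -0.0671, 0.151]
tool_rot: [[-0.722, 0.692, -0.0], [0.692, 0.722, 0.0], [0.0, -0.0, -1.0]]
wrist_force: [-0.2, 0.7, -1.1]
width: 0.0111
```

```bash
python3 - <<'E'
from h import *
import pickle
s=env.observe();c=env.calibration("wrist")
im=env.camera("wrist");cv2.imwrite("pics/w7.png",im[:,:,::-1])
pickle.dump((s,c),open("w7.pkl","wb"))
print(s["width"],s["ee_pos"],s["wrist_force"],s["torque"])
plan(.4667,-.0682,.10,46.2)
E
```

```text
0.011084988241616106 [ 0.46732105 -0.0670556   0.15099435] [-0.17292022  0.68568845 -1.06868842] [0.04550979 0.03153518 0.01657115]
t=6.58 tx -0.03 ty -0.13 tz 5.11 roll 0.0002 cur ang 46.21 q [ 30.1  32.9 -36.8 118.6  31.6  38.4  18.4]
```

View pics/w7.png

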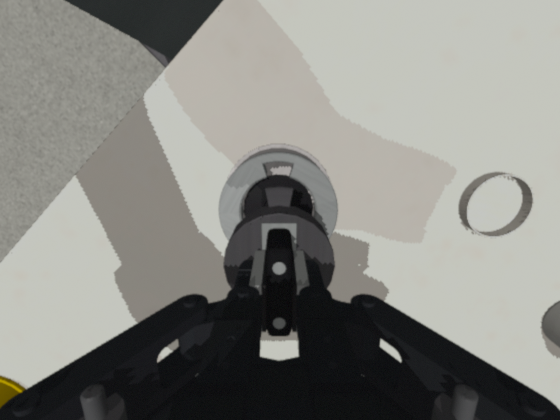

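```bash
python3 - <<'E'
import cv2
im=cv2.imread("pics/w7.png")
cv2.imwrite("pics/w7z.png",cv2.resize(im[130:270,205:355],None,fx=4,fy=4,interpolation=cv2.INTER_CUBIC))
E
```

```text
(no output)
```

View pics/w7z.png

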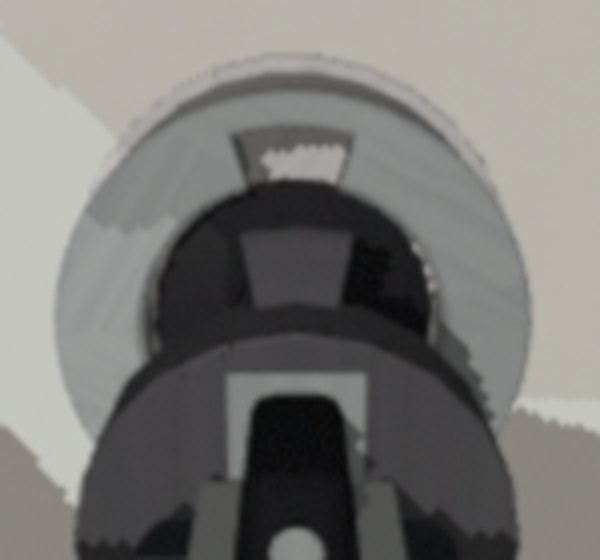

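```bash
python3 - <<'E'
from h import *
import pickle
s,c=pickle.load(open("w7.pkl","rb")); R=np.array(s["tool_rot"])
def f(a,b,z): return (R.T@(ray("wrist",205+(a+.5)/4-.5,130+(b+.5)/4-.5,z,c)-np.array(s["ee_pos"]))*1e3).round(2)
print("notch outer",f(234,131,.05),f(355,133,.05))
print("rim L R top",f(56,315,.05),f(530,315,.05),f(293,90,.05))
zl=s["ee_pos"][2]-.0155
print("lug",f(240,232,zl),f(353,233,zl))
zd=s["ee_pos"][2]-.0015
E
```

```text
notch outer [ 41.62 -13.14 101.01] [ 41.23  11.26 101.  ]
rim L R top [  2.91 -51.25 101.01] [  2.93  48.75 100.98] [ 49.79  -1.24 101.01]
lug [40.06 -8.19 15.51] [39.93  6.92 15.51]
```

The direct view shows lug and notch aligned within about 0.5 mm and 0.4°. Descending to just above the collar, then feeling my way in.

>>> move_arm(series=[{"tx": 0,"ty": -0.07,"tz": 3,"roll": 0,"gripper": -1},{"tx": 0,"ty": -0.07,"tz": 6,"roll": 0,"gripper": -1},{"tx": 0,"ty": -0.07,"tz": 7.4,"roll": 0,"gripper": -1},{"tx": 0,"ty": -0.07,"tz": 7.4,"roll": 0,"gripper": -1},{"tx": 0,"ty": -0.07,"tz": 7.4,"roll": 0,"gripper": -1}])

```text
time_s: 7.2
ee_pos: [0.4676, -0.0679, 0.0779]
tool_rot: [[-0.722, 0.692, 0.002], [0.692, 0.722, -0.0], [-0.001, 0.001, -1.0]]
wrist_force: [0.7, -0.1, -0.7]
width: 0.0112
```

```bash
python3 - <<'E'
from h import *
s=env.observe();print(s["ee_pos"],s["wrist_force"],s["torque"])
plan(.4668,-.0676,.0675,46.2)
E
```

```text
[ 0.46763963 -0.06789278  0.07792431] [ 0.70397396 -0.07522283 -0.71359265] [0.02645804 0.01949852 0.08502105]
t=7.20 tx 0.08 ty -0.04 tz 1.04 roll -0.0001 cur ang 46.19 q [ 24.5  39.4 -29.  121.7  40.1  28.5  11. ]
```

>>> move_arm(series=[{"tx": 0,"ty": -0.02,"tz": 0.5,"roll": 0,"gripper": -1},{"tx": 0,"ty": -0.02,"tz": 0.8,"roll": 0,"gripper": -1},{"tx": 0,"ty": -0.02,"tz": 1.1,"roll": 0,"gripper": -1},{"tx": 0,"ty": -0.02,"tz": 1.1,"roll": 0,"gripper": -1}])

```text
time_s: 7.7
ee_pos: [0.4666, -0.0683, 0.066]
tool_rot: [[-0.722, 0.692, -0.0], [0.692, 0.722, 0.0], [0.0, -0.0, -1.0]]
wrist_force: [-0.0, -0.2, -1.4]
width: 0.0108
```

```bash
python3 - <<'E'
from h import *
s=env.observe();print(s["ee_pos"],s["wrist_force"],s["torque"])
im=env.camera("wrist");cv2.imwrite("pics/w8.png",cv2.resize(im[150:350,180:380,::-1],None,fx=3,fy=3))
plan(.4668,-.0676,.053,46.2)
E
```

```text
[ 0.46660405 -0.06825208  0.06596958] [-0.03558783 -0.18414811 -1.44734514] [-0.017965    0.02845347  0.07068048]
t=7.75 tx 0.04 ty 0.05 tz 1.31 roll -0.0003 cur ang 46.19 q [ 23.5  40.4 -27.5 122.1  41.5  26.9   9.8]
```

View pics/w8.png

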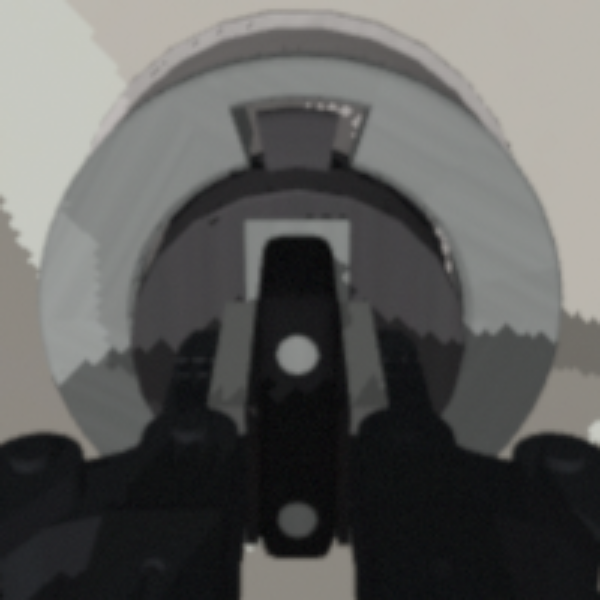

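The lug sits centred in the notch (298,140 in the crop) with no side force. Pushing down against the spring.

>>> move_arm(series=[{"tx": 0,"ty": 0,"tz": 0.4,"roll": 0,"gripper": -1},{"tx": 0,"ty": 0,"tz": 0.8,"roll": 0,"gripper": -1},{"tx": 0,"ty": 0,"tz": 1.25,"roll": 0,"gripper": -1},{"tx": 0,"ty": 0,"tz": 1.25,"roll": 0,"gripper": -1},{"tx": 0,"ty": 0,"tz": 1.25,"roll": 0,"gripper": -1}])

```text
time_s: 8.38
ee_pos: [0.467, -0.0682, 0.054]
tool_rot: [[-0.722, 0.692, 0.001], [0.692, 0.722, -0.0], [-0.001, 0.0, -1.0]]
wrist_force: [-1.2, 0.6, 8.9]
width: 0.011
```

```bash
python3 - <<'E'
from h import *
s=env.observe();print(s["ee_pos"],s["wrist_force"],s["torque"],s["width"])
im=env.camera("wrist");cv2.imwrite("pics/w9.png",cv2.resize(im[150:350,180:380,::-1],None,fx=3,fy=3))
plan(.4668,-.0676,.0535,46.2)
E
```

```text
[ 0.46704114 -0.06819346  0.05402722] [-1.22525924  0.60322278  8.89895966] [ 0.05745847  0.3777252  -0.02790842] 0.01098748342129102
t=8.43 tx 0.06 ty 0.03 tz 0.05 roll -0.0002 cur ang 46.19 q [ 22.3  41.6 -25.8 122.4  43.   25.1   8.4]
```

View pics/w9.png

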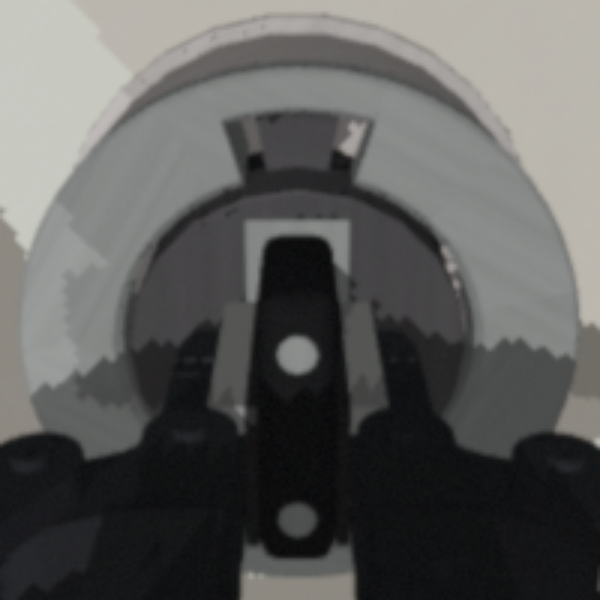

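Spring force of about 9–10 N; the underside is near 32–33 mm. Turning clockwise (positive roll, as tool z points down).

>>> move_arm(series=[{"tx": 0.03,"ty": 0,"tz": 0.05,"roll": 0.1,"gripper": -1},{"tx": 0.03,"ty": 0,"tz": 0.05,"roll": 0.22,"gripper": -1},{"tx": 0.03,"ty": 0,"tz": 0.05,"roll": 0.35,"gripper": -1},{"tx": 0.03,"ty": 0,"tz": 0.05,"roll": 0.48,"gripper": -1}])

```text
time_s: 8.93
ee_pos: [0.4678, -0.068, 0.0538]
tool_rot: [[-0.317, 0.949, 0.003], [0.949, 0.317, -0.0], [-0.001, 0.002, -1.0]]
wrist_force: [-1.4, -0.4, 8.0]
width: 0.011
```

```bash
python3 - <<'E'
from h import *
s=env.observe();print(s["ee_pos"],s["wrist_force"],s["torque"],s["width"])
im=env.camera("wrist");cv2.imwrite("pics/w10.png",cv2.resize(im[150:350,180:380,::-1],None,fx=3,fy=3))
plan(.4668,-.068,.0535,46.2-60)
E
```

```text
[ 0.46779399 -0.068022    0.05380104] [-1.43327964 -0.4383687   7.96607717] [-0.07511851  0.13276196  0.08573211] 0.011007443187570047
t=8.97 tx 0.03 ty -0.10 tz 0.04 roll 0.5589 cur ang 18.22 q [ 17.5  40.4 -18.6 122.6  34.   21.8 -10.7]
```

View pics/w10.png

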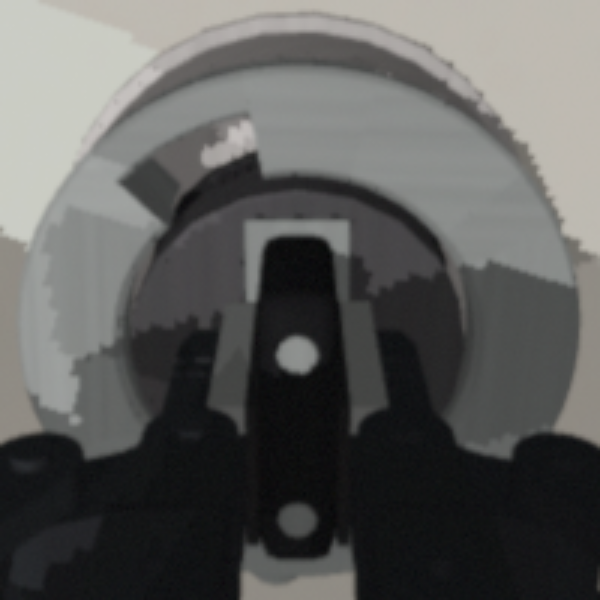

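The lug has gone under the collar, and the notch now shows empty at (190,160). Continuing the turn.

>>> move_arm(series=[{"tx": 0,"ty": -0.06,"tz": 0.02,"roll": 0.13,"gripper": -1},{"tx": 0,"ty": -0.06,"tz": 0.02,"roll": 0.27,"gripper": -1},{"tx": 0,"ty": -0.06,"tz": 0.02,"roll": 0.4,"gripper": -1},{"tx": 0,"ty": -0.06,"tz": 0.02,"roll": 0.52,"gripper": -1},{"tx": 0,"ty": -0.06,"tz": 0.02,"roll": 0.6,"gripper": -1},{"tx": 0,"ty": -0.06,"tz": 0.02,"roll": 0.6,"gripper": -1},{"tx": 0,"ty": -0.06,"tz": 0.02,"roll": 0.6,"gripper": -1}])

```text
time_s: 9.85
ee_pos: [0.4674, -0.0682, 0.0536]
tool_rot: [[0.271, 0.963, 0.003], [0.963, -0.271, -0.0], [0.0, 0.003, -1.0]]
wrist_force: [-0.1, 0.2, 8.2]
width: 0.0109
```

```bash
python3 - <<'E'
from h import *
s=env.observe();print(s["ee_pos"],s["wrist_force"],s["torque"],s["width"])
plan(.4668,-.068,.0535,46.2-66)
E
```

```text
[ 0.46742242 -0.06824569  0.05364443] [-0.14734618  0.23663638  8.23413037] [ 0.01827207  0.02969862 -0.00839334] 0.010858619303746073
t=9.85 tx 0.01 ty -0.07 tz 0.01 roll 0.0716 cur ang -15.70 q [ 12.1  39.7 -10.6 122.8  21.2  19.  -31.9]
```

Turned 62° so far with no torque. Feeling for the stop.

>>> move_arm(series=[{"tx": 0,"ty": -0.03,"tz": 0,"roll": 0.04,"gripper": -1},{"tx": 0,"ty": -0.03,"tz": 0,"roll": 0.08,"gripper": -1},{"tx": 0,"ty": -0.03,"tz": 0,"roll": 0.08,"gripper": -1}])

```text
time_s: 10.22
ee_pos: [0.4684, -0.0688, 0.0538]
tool_rot: [[0.346, 0.938, 0.005], [0.938, -0.346, -0.001], [0.001, 0.005, -1.0]]
wrist_force: [2.8, -2.4, 7.1]
width: 0.0112
```

```bash
python3 - <<'E'
from h import *
s=env.observe();print(s["ee_pos"],s["wrist_force"],s["torque"],s["width"])
plan(.4668,-.068,.0575,46.2-65)
E
```

```text
[ 0.46841606 -0.06879445  0.05375071] [ 2.81323411 -2.44016702  7.09400444] [-0.44909866 -0.47018969  0.32921478] 0.011214925423259513
t=10.22 tx 0.02 ty -0.18 tz -0.38 roll -0.0250 cur ang -20.23 q [ 11.5  39.6  -9.6 122.8  19.5  18.7 -34.7]
```

The stop is felt at about 66° (0.33 N m). I'll back off slightly, let the cover rise, then open.

>>> move_arm(series=[{"tx": 0,"ty": -0.08,"tz": 0,"roll": -0.03,"gripper": -1},{"tx": 0,"ty": -0.08,"tz": 0,"roll": -0.03,"gripper": -1},{"tx": 0,"ty": -0.08,"tz": -0.2,"roll": -0.03,"gripper": -1},{"tx": 0,"ty": -0.08,"tz": -0.4,"roll": -0.03,"gripper": -1},{"tx": 0,"ty": -0.08,"tz": -0.4,"roll": -0.03,"gripper": -1},{"tx": 0,"ty": -0.08,"tz": -0.4,"roll": -0.03,"gripper": -1}])

```text
time_s: 10.98
ee_pos: [0.468, -0.0685, 0.0578]
tool_rot: [[0.319, 0.948, 0.006], [0.948, -0.319, -0.001], [0.001, 0.006, -1.0]]
wrist_force: [2.5, -2.3, 5.5]
width: 0.0108
```

```bash
python3 - <<'E'
from h import *
s=env.observe();print(s["ee_pos"],s["wrist_force"],s["torque"],s["width"])
plan(.4668,-.068,.0585,46.2-64)
E
```

```text
[ 0.46804163 -0.06845693  0.05784317] [ 2.50279367 -2.33087572  5.53535368] [-0.4197926  -0.5911802   0.00819182] 0.01076230691868728
t=10.97 tx 0.00 ty -0.13 tz -0.07 roll -0.0136 cur ang -18.58 q [ 11.9  39.2 -10.2 122.8  20.   19.2 -33.6]
```

>>> move_arm(series=[{"tx": 0,"ty": -0.05,"tz": -0.1,"roll": 0,"gripper": -1},{"tx": 0,"ty": -0.05,"tz": -0.2,"roll": 0,"gripper": -1},{"tx": 0,"ty": -0.05,"tz": -0.25,"roll": 0,"gripper": -1},{"tx": 0,"ty": -0.05,"tz": -0.25,"roll": 0,"gripper": -1}])

```text
time_s: 11.48
ee_pos: [0.4679, -0.0684, 0.0586]
tool_rot: [[0.319, 0.948, 0.006], [0.948, -0.319, 0.0], [0.002, 0.005, -1.0]]
wrist_force: [6.6, -2.2, -16.4]
width: 0.011
```

```bash
python3 - <<'E'
from h import *
s=env.observe();print(s["ee_pos"],s["wrist_force"],s["torque"],s["width"])
E
```

```text
[ 0.46791285 -0.06840304  0.05857742] [  6.56624724  -2.23604562 -16.41102571] [-0.71301486 -1.73314172  0.02113734] 0.01099606601981874
```

At z=0.0586 the collar holds against a 16 N pull, so the underside is at about 37 mm: locked. Relieving the pull, then opening.

>>> move_arm(series=[{"tx": 0,"ty": 0,"tz": 0.18,"roll": 0,"gripper": -1},{"tx": 0,"ty": 0,"tz": 0.18,"roll": 0,"gripper": -1},{"tx": 0,"ty": 0,"tz": 0.18,"roll": 0,"gripper": 0},{"tx": 0,"ty": 0,"tz": 0.18,"roll": 0,"gripper": 0},{"tx": 0,"ty": 0,"tz": 0,"roll": 0,"gripper": 0},{"tx": 0,"ty": 0,"tz": 0,"roll": 0,"gripper": 0},{"tx": 0,"ty": 0,"tz": 0,"roll": 0,"gripper": 0}])

```text
time_s: 12.35
ee_pos: [0.4643, -0.0677, 0.0594]
tool_rot: [[0.318, 0.948, -0.0], [0.948, -0.318, 0.0], [-0.0, -0.0, -1.0]]
wrist_force: [-0.6, -0.5, -0.1]
width: 0.0425
```

```bash
python3 - <<'E'
from h import *
s=env.observe();print(s["ee_pos"],s["wrist_force"],s["torque"],s["width"])
im=env.camera("wrist");cv2.imwrite("pics/w11.png",im[:,:,::-1])
E
```

```text
[ 0.46432967 -0.06766372  0.05943045] [-0.63287071 -0.47876518 -0.11030102] [ 0.03115184 -0.03546429  0.01796306] 0.04252437996575482
```

View pics/w11.png

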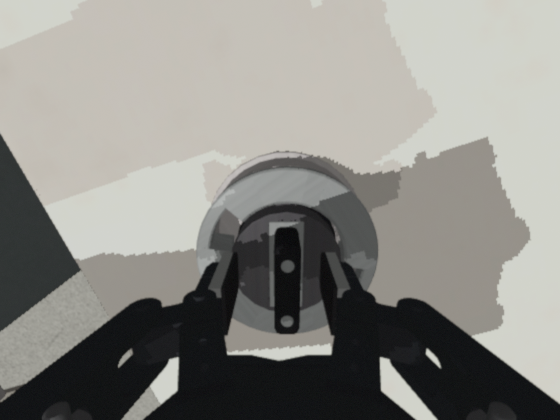

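The cover stays down and the fingers are clear of the bar. Retreating straight up to inspect.

>>> move_arm(series=[{"tx": 0,"ty": 0,"tz": -3,"roll": 0,"gripper": 0.3},{"tx": 0,"ty": 0,"tz": -8,"roll": 0,"gripper": 0.3},{"tx": 0,"ty": 0,"tz": -13,"roll": 0,"gripper": 0.3},{"tx": -3,"ty": 0,"tz": -17,"roll": 0.3,"gripper": 0.3},{"tx": -3,"ty": 0,"tz": -17,"roll": 0.3,"gripper": 0.3},{"tx": -3,"ty": 0,"tz": -17,"roll": 0.3,"gripper": 0.3},{"tx": -3,"ty": 0,"tz": -17,"roll": 0.3,"gripper": 0.3}])

```text
time_s: 13.28
ee_pos: [0.4545, -0.0957, 0.229]
tool_rot: [[0.582, 0.813, -0.001], [0.813, -0.582, 0.0], [-0.0, -0.001, -1.0]]
wrist_force: [-0.1, 0.8, -0.6]
width: 0.0553
```

```bash
python3 - <<'E'
from h import *
import pickle
s=env.observe();c=env.calibration("wrist")
im=env.camera("wrist");pickle.dump((s,c),open("w12.pkl","wb"))
u,v=map(int,proj("wrist",(.467,-.068,.05),c)); y0=max(0,v-75);print(u,v,"org",u-90,y0)
cv2.imwrite("pics/w12.png",im[:,:,::-1]);cv2.imwrite("pics/w12z.png",cv2.resize(im[y0:y0+150,u-90:u+90,::-1],None,fx=4,fy=4,interpolation=cv2.INTER_CUBIC))
im=env.camera("scene");u,v=map(int,proj("scene",(.467,-.068,.05)));cv2.imwrite("pics/s12z.png",cv2.resize(im[v-50:v+50,u-60:u+60,::-1],None,fx=5,fy=5,interpolation=cv2.INTER_CUBIC))
E
```

```text
274 162 org 184 87
```

View pics/w12z.png

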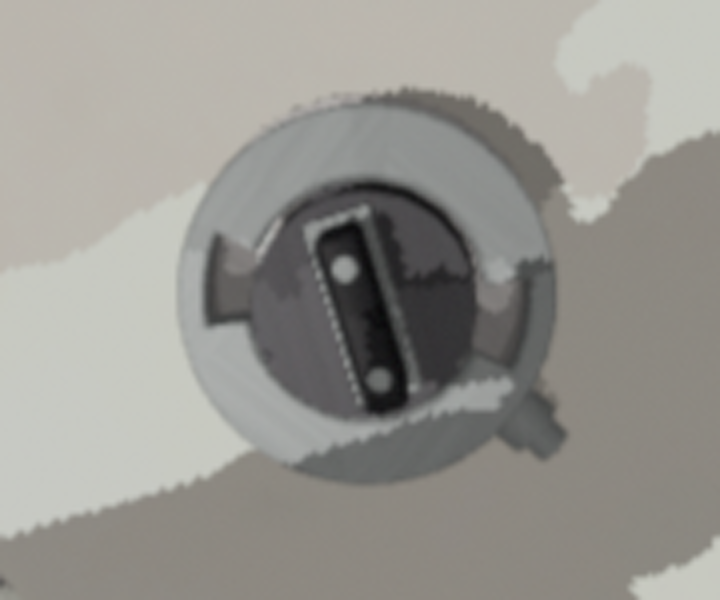

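View pics/s12z.png

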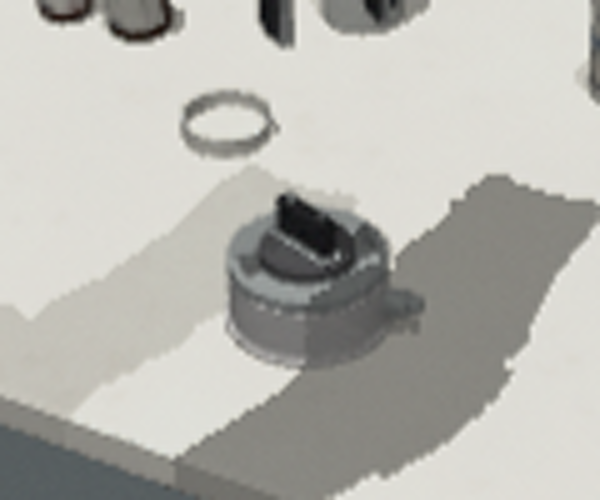

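```bash
python3 - <<'E'
from h import *
import pickle
s,c=pickle.load(open("w12.pkl","rb"))
f=lambda a,b,z: ray("wrist",184+(a+.5)/4-.5,87+(b+.5)/4-.5,z,c)
a=f(345,268,.085);b=f(379,379,.085);print("rivets",(a+b)/2,"sep(28.1)",np.hypot(*(a-b)[:2]),np.degrees(np.arctan2(*(a-b)[1::-1])))
L=f(178,294,.05);R=f(556,294,.05);T=f(367,102,.05);B=f(367,485,.05)
print("housing",(L+R)/2,(T+B)/2,np.hypot(*(L-R)[:2]),np.hypot(*(T-B)[:2]))
n=[f(*p,.05) for p in[(217,233),(206,324),(530,268),(522,360)]]
print("notch",np.degrees(np.arctan2(*((n[0]+n[1])-(n[2]+n[3]))[1::-1])),sum(n)/4)
E
```

```text
rivets [ 0.46694829 -0.06864652  0.085     ] sep(28.1) 0.027712242716887776 71.19701312114584
housing [ 0.46897257 -0.06694951  0.05      ] [ 0.46768861 -0.06876539  0.05      ] 0.10050561419068141 0.10151753254887505
notch 138.04000275899648 [ 0.46905383 -0.06792801  0.05      ]
```

```bash
python3 -c "
from cell import env
print(env.observe()['time_s'],env.job_done())"
```

```text
the job is handed in; nothing more can be done
13.375 None
```

The filter housing is closed with the two-lug cover, locked and let go. I handed the job in at 13.4 s of the 58 s allowed; no verdict is reported.

- **What I did:** I found the notches with the wrist camera, at 136° in the world frame. I gripped the cover by its bar and lowered the lugs through the notches. I then pushed down to an underside of about 32 mm, at 8–9 N on the wrist. I turned it clockwise until the stop was felt at about 66° (0.33 N m), backed off slightly and let it rise.
- **Lock check:** with the cover still gripped, an upward pull of about 16 N was held with the underside at about 37 mm. After release it stayed down and looked level, with its bar 65–67° clockwise of the notches.
- **Position check:** in the last wrist picture the bar centre lies about 1–2 mm from the housing axis, against the 4 mm limit.
- **Bystanders:** the arm never went to the three-lug cover, the jar or the dish, but I did not re-measure their positions at the end.
- **Disagreements:** the top camera placed things 4–7 mm away from the wrist camera, so I relied on the wrist camera. The last picture's notch angle also read 138°, about 2° off the first reading. Before release there was some sideways load in the grip (up to 6.6 N), and the gripper sprang about 4 mm sideways when it opened. The cover itself stayed in place.

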